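# Load a plane iron into the grinding carriage

## Task

Take the broad notched plane iron off the strop and lay it flat in the grinding carriage, edge end between the two cheeks and notch over the pin. Draw it back until the pin stops it and keep a light, steady pull on it for a moment, without forcing the pin, whose slide is only lightly nipped and must stay at its setting; then let go and press the red handle of the toggle clamp right down so that the iron is held there. Leave the other things on the bench where they are.

Things in the scene. Friction and masses are not known exactly. Their poses are not given: they have to be found in the camera images.
- iron_mid (a point): Centre of the plane iron to load, half-way up: bright steel blade 165 x 50 x 4.8 mm, about 0.3 kg. x points along it to the cutting edge (last 12 mm thinner), y across, z up; it starts this way up on the strop. The tail (-x) end has an open notch in its middle, 9 mm wide, 24 mm deep. Grip it across its 50 mm width; 35 mm behind the centre keeps the hand clear of the clamp.
- notch_root (a point): On the iron: middle of the closed end of the notch, half-way up the thickness, 58.5 mm behind iron_mid; same axes as iron_mid.
- iron: The same iron; origin under its centre, on its lower face, same axes.
- strop: Fixed strop, a beech block with leather on top on which the iron starts: 200 x 36 x 26 mm, origin under its centre, x along it. The iron overhangs it by about 7 mm on either side, so that fingers can pass down beside it.
- carriage: Grinding carriage, fastened to the bench; axes as bed, origin on the bench 32 mm below bed. Plywood base 205 x 150 x 12 mm (x -120 to 85, y -45 to 105 mm) under an aluminium bed whose top is 32 mm above the bench: front 70 mm wide (x 25 to 75 mm), behind it a tongue 36 mm wide (x -110 to 25 mm), so that the loaded iron overhangs it by 7 mm each side, 20 mm above the plywood.
- bed (a point): Point on the middle line of the bed's flat top. x points along the bed to its front, where the iron's edge end goes and stands out by 22 to 38 mm; y to the clamp's side; z up. Two cheeks on the front part (x 30 to 70 mm), 5 mm high and 53 mm apart, take the iron between them. Sliding the iron on the bed takes some 2 N.
- stop_mid (a point): Middle of the way of the stop along the bed: point on the bed's top at bed's x -45 mm, y 0. The stop is an upright steel pin, 6 mm thick, 11 mm high, on a slide with a brass thumbscrew (16 mm across, 13 mm high, 40 mm behind the pin). It has been set anywhere within 8 mm ahead of or behind stop_mid, which is not measured: find it by feel. The slide slips at about 12 N.
- clamp_handle (a joint): Toggle clamp: angle of its red handle. 0 = open: handle up, 66 degrees above level, arm swung up beside the bed (at bed's x 45, y 30 to 65 mm, up to 85 mm above it). 1.15 rad = shut: handle level, pointing to bed's +y, the arm's rubber foot on the iron's middle. A linkage drives the arm. It needs 5 N at the handle's end, 10 N near shut, and stays where left.
- handle_grip (a point): Point on the red handle's upper face (which looks to the bed while the clamp is open), where it is pressed down, 85 mm from its axis; it moves with the handle, which is 14 mm wide and reaches 18 mm farther. The handle's axis is level, along bed's x, at bed's x 45, y 74 mm, 18 mm above the bed's top.
- clamp_arm: The clamp's steel arm, 58 mm from its pivot to the spindle with the rubber foot (15 mm across); origin on its pivot. It follows the handle.
- spare_iron: Bystander: a narrower dark iron, 38 mm wide, round tail, no notch, flat on the bench.
- stone: Bystander: grey sharpening stone on a wooden base, 180 x 72 x 28 mm.
- oil: Bystander: oil bottle, 42 mm across and 115 mm high.
- driver: Bystander: screwdriver with green handle, 190 mm.
- brush: Bystander: bench brush, 170 mm.
- square: Bystander: try square, stock 100 mm, blade 130 mm.
- pot: Bystander: blue open tray 100 x 75 x 45 mm.
Mind the look-alikes: they are no part of the job. What is meant by the iron is not purple, and is the smaller of those in its own colour.

How it is judged:
On the way:
1. the iron lies flat in the carriage with its notch over the pin, drawn back on the pin with a steady pull (over 2 N on the pin for 0.2 s) (horizontal distance between notch_root and pin below 0.0045 m and z of each of notch_root, iron_mid in the frame of bed below 0.0042 m and y of notch_root in the frame of bed between -0.0025 and 0.0025 m and angle between the x axis of iron_mid and the x axis of bed, either way round below 0.06 rad and x of iron_mid in the frame of bed above 0 m and contact force between iron and pin above 2 N and value of joint clamp_handle below 0.5 rad), for 0.2 s.
At the end, for the whole second after the job is handed in: The iron lies at rest, flat on the bed, its notch over the pin with the closed end within 1.5 mm of the pin, square to the bed within 3.4 degrees, the pin within 2 mm of its setting, and the clamp's handle right down (beyond 1.08 rad) with its foot bearing on the iron (over 1 N) (horizontal distance between notch_root and pin below 0.0045 m and z of each of notch_root, iron_mid in the frame of bed below 0.0042 m and y of notch_root in the frame of bed between -0.0025 and 0.0025 m and angle between the x axis of iron_mid and the x axis of bed, either way round below 0.06 rad and x of iron_mid in the frame of bed above 0 m and value of joint clamp_handle above 1.08 rad and contact force between iron and clamp_arm above 1 N and linear speed of iron below 0.01 m/s and distance of pin from where it was at the start of the episode below 0.002 m); the robot touches nothing.
It fails at once if the pin pushed more than 2 mm out of its setting (distance of pin from where it was at the start of the episode above 0.002 m).
It fails at once if the iron forced on the pin with more than 25 N (contact force between iron and pin above 25 N).
It fails at once if another thing on the bench moved by more than 25 mm (distance of any of spare_iron, stone, oil, driver, brush, square, pot from where it was at the start of the episode above 0.025 m).
It also fails if it takes over 61 s, if anything falls off the work surface, if the arm or the gripper's body presses on something with over 40 N, if the wrist force passes 120 N, or if a joint passes its speed limit or range.

## Robot

A 7-joint arm with a two-finger parallel gripper is mounted at the origin on the work surface. World frame = base frame: x ahead of the robot, y to its left, z up, the work surface at z = 0. Lengths are in m, angles in rad, forces in N, time in s.
With the tool pointing down it reaches from about 0.35 to 0.9 m from the base axis. Payload 7.2 kg.
Tool frame: the origin (TCP) lies at the very end of the fingers, on their centre line; the grasp point (between the pads) lies 19 mm behind it; z points along the fingers, y is the direction in which the jaws open and shut (so a half turn about z gives the same grasp; the last joint's range is limited). The gripper opens to 88 mm and grips with 3 to 60 N. Pads are 20 mm wide; open, the fingers measure 115 mm over their backs; the gripper's body (75 mm by 178 mm) begins 61 mm behind the grasp point.
Start: joints at [1.172, 0.411, -0.013, 1.596, 0.006, 1.134, -0.082], TCP at [0.203, -0.591, 0.223] pointing down, gripper open.
Joint ranges: [-2.95, 2.95], [-0.29, 1.99], [-1.47, 1.44], [0.14, 2.54], [-1.03, 4.17], [0.13, 1.85], [-2.86, 2.86]. Speed limits (rad/s): [2.39, 2.39, 3.01, 3.01, 3.14, 3.14, 3.14].

## Interface

Orientations are given as a rotation vector (axis times angle).
In Python, from station import bot, grab_frame gives the robot as it stands.
- The arm moves only by the shell command python3 -m inch 'ROWS' [FORCE]. ROWS is JSON, one flat list of numbers, 7 for each row, row after row: the shift along the tool's x, y, z scaled (see below), then the turn, a rotation vector about the tool's x, y, z scaled (see below), then the opening, from 0 (shut) to 1 (fully open). A call has 1 to 20 rows; each row shifts and turns the commanded pose from where the row before left it, along the tool's axes as they then stand; what a row does not reach is not made up. The controller multiplies each number of a shift by 100 mm and each number of a turn by pi/2 rad. A row lasts 1/8 s, in which the tool goes at most 62.5 mm and 10.7 degrees, less where a joint would pass 70% of its speed; a pose out of reach is approached as far as the arm can. A call with a number of a shift or a turn outside -1 to 1 is refused whole. A call with a gripper value outside its range is refused whole. The fingers move at their own pace and stop on an object; FORCE is the grip in N (left out, the last holds). Time passes only in rows, so rows that do not move let the fingers close. It gives the time, the measured TCP pose, the force and the opening at its end, in the units of the state.
- bot.sense(): the state, without advancing time (a new reading comes with each control period).
- grab_frame(name): name is "scene" or "top" or "wrist"; returns a dict with "frame" (480x640x3 uint8, red, green, blue), "fov_y" (degrees; the focal length in pixels is half the picture's height over the tangent of half this angle, whatever the lens; pixels are square), "cx", "cy" (the principal point, pixels), "origin" and "orientation" of the camera in the world; the wrist camera has in their place "T_tool_cam" (4x4, takes a point from camera to tool coordinates, whose origin is the TCP and whose axes are the flange's). Camera axes: x right, y down, z forward; pixel columns grow to the right and rows downward; lengths in m; the calibration is good to about 2 mm. The wrist camera is an equidistant fisheye: a pixel r from the principal point sees the ray r / f radians off the axis. A picture is of the moment at which its call begins: read the wrist's pose just before it. There is no depth.
- bot.finish_job(): hands the job in, once; it reports no verdict.
The state is a dict: "t": time; "joint_positions": joint angles; "qvel": joint speeds; "joint_torque": joint torques, N m; "eef_pos": TCP position; "tool_rot": TCP orientation; "force": force on the tool from outside, world axes, zero at the start; "wrist_torque": the same for the moment, N m; "width": finger opening in m.
Only numpy, scipy, OpenCV 4.12 (cv2) and the standard library are available. Lean on these libraries where they do the work, as an engineer would, in place of code of your own. Each camera call takes 0.05 s, during which the arm holds its last target.

## Working session

There is one attempt and no reset: what is moved stays moved. The work goes in short steps, Python scripts to look and compute and a shell command to move; the robot and the scene stay as the last step left them, time stands still between calls to the robot, and variables do not carry over. Pictures are saved under pics/ and viewed, and the job is handed in when it is done.

```bash
ls; mkdir -p pics; python3 - <<'E'
from station import bot, grab_frame
import cv2,numpy as np
print(bot.sense())
for n in ["scene","top","wrist"]:
    g=grab_frame(n); f=g.pop("frame"); cv2.imwrite(f"pics/{n}0.png",f[:,:,::-1]); print(n,g)
E
```

```text
pics
{'t': 0.0, 'joint_positions': array([ 1.17180402,  0.41189543, -0.01271845,  1.59701979,  0.00559402,
        1.134321  , -0.08219194]), 'qvel': array([ 8.49841572e-04, -2.12491262e-03,  9.75440804e-04,  9.61388176e-04,
        4.89718123e-04, -7.28529523e-05,  1.18538537e-03]), 'joint_torque': array([ 1.98645474e-03, -5.87952018e+01,  6.42801672e-01, -2.91072822e+01,
       -5.37558901e-02,  1.82362238e-02,  9.98330847e-05]), 'eef_pos': array([ 0.20279698, -0.5906508 ,  0.22182177]), 'tool_rot': array([-3.09716687e+00, -5.17039463e-01,  5.79202181e-04]), 'force': array([0.27224077, 0.35884445, 0.17412743]), 'wrist_torque': array([ 0.01600071,  0.01841074, -0.02413564]), 'width': 0.08774957786158948}
scene {'fov_y': 50.03823484327859, 'cx': 322.1267972643357, 'cy': 241.1154669218434, 'origin': array([ 1.13103844, -0.77922203,  0.77135414]), 'orientation': array([-2.10499858, -0.72492106,  0.39454539])}
top {'fov_y': 50.31108350695259, 'cx': 314.71924127384904, 'cy': 234.9287031386003, 'origin': array([ 0.45093811, -0.03402286,  1.26284985]), 'orientation': array([-2.21114106,  2.18149391, -0.05968866])}
wrist {'fov_y': 65.70646984690485, 'cx': 314.08581495258846, 'cy': 242.29625530015326, 'T_tool_cam': array([[-1.08716414e-03, -9.59995103e-01, -2.80014678e-01,
         7.62419016e-02],
       [ 9.99999040e-01, -1.28410906e-03,  5.19884597e-04,
        -1.73184780e-04],
       [-8.58656053e-04, -2.80013844e-01,  9.59995578e-01,
        -1.61956654e-01],
       [ 0.00000000e+00,  0.00000000e+00,  0.00000000e+00,
         1.00000000e+00]])}
```

View pics/scene0.png

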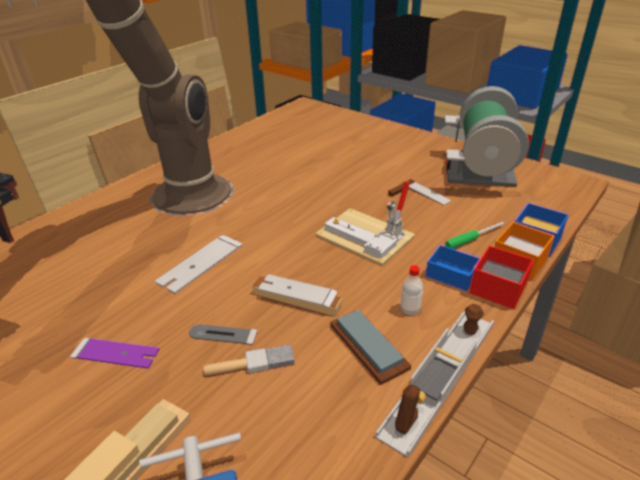

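View pics/top0.png

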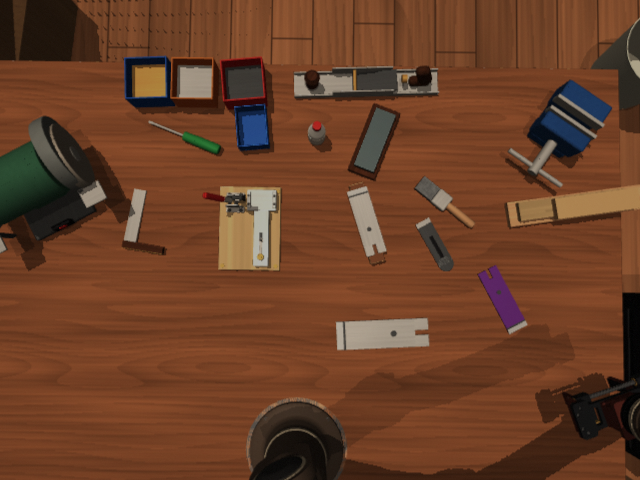

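View pics/wrist0.png

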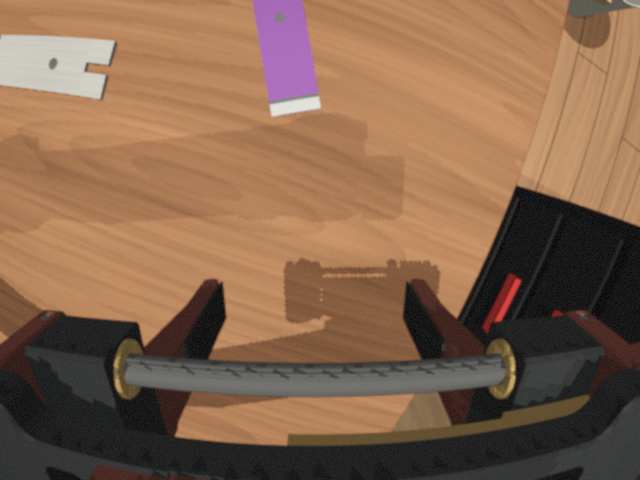

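The scene view shows the target iron on the strop at about (298,292) and the carriage at (365,235). In the top view the iron is at (367,224) with its notch at (378,255), the carriage is at (255,230), and the larger steel iron and the purple one are look-alikes. Next I'll measure.

```bash
cat > h.py <<'E'
import numpy as np,cv2
from scipy.spatial.transform import Rotation as R
from station import bot, grab_frame
def foc(g): return 240/np.tan(np.radians(g['fov_y'])/2)
def ray(g,uv):
    uv=np.atleast_2d(np.array(uv,float)); f=foc(g)
    d=np.c_[(uv[:,0]-g['cx'])/f,(uv[:,1]-g['cy'])/f,np.ones(len(uv))]
    return np.array(g['origin']),R.from_rotvec(g['orientation']).apply(d)
def plane(g,uv,z):
    o,d=ray(g,uv); s=(z-o[2])/d[:,2]; return o+d*s[:,None]
def proj(g,P):
    P=np.atleast_2d(P); c=R.from_rotvec(g['orientation']).inv().apply(P-np.array(g['origin'])); f=foc(g)
    return np.c_[g['cx']+f*c[:,0]/c[:,2],g['cy']+f*c[:,1]/c[:,2]]
def wcam(g,s):
    T=np.eye(4);T[:3,:3]=R.from_rotvec(s['tool_rot']).as_matrix();T[:3,3]=s['eef_pos']
    return T@g['T_tool_cam']
def wplane(g,s,uv,z):
    T=wcam(g,s);uv=np.atleast_2d(np.array(uv,float));f=foc(g)
    a=uv-[g['cx'],g['cy']];r=np.linalg.norm(a,axis=1)+1e-9;th=r/f
    d=np.c_[a/r[:,None]*np.sin(th)[:,None],np.cos(th)]@T[:3,:3].T
    return T[:3,3]+d*((z-T[2,3])/d[:,2])[:,None]
def wproj(g,s,P):
    T=wcam(g,s);c=(np.atleast_2d(P)-T[:3,3])@T[:3,:3];n=np.linalg.norm(c[:,:2],axis=1)+1e-9
    th=np.arctan2(n,c[:,2]);return [g['cx'],g['cy']]+c[:,:2]/n[:,None]*(foc(g)*th)[:,None]
def st():
    s=bot.sense();print('t',round(s['t'],3),'p',np.round(s['eef_pos'],4),'F',np.round(s['force'],1),'w',round(s['width'],4),'q',np.round(s['joint_positions'],2));return s
def toolmove(s,dp):  # world shift -> tool units
    return R.from_rotvec(s['tool_rot']).inv().apply(dp)/0.1
E
python3 - <<'E'
from h import *
t=cv2.imread('pics/top0.png')
a=cv2.resize(t[175:280,205:295],None,fx=6,fy=6,interpolation=cv2.INTER_CUBIC)
b=cv2.resize(t[175:280,335:400],None,fx=6,fy=6,interpolation=cv2.INTER_CUBIC)
im=np.hstack([a,b]);im=cv2.resize(im,None,fx=.83,fy=.83);print(im.shape);cv2.imwrite('pics/c1.png',im)
E
```

```text
(523, 772, 3)
```

View pics/c1.png

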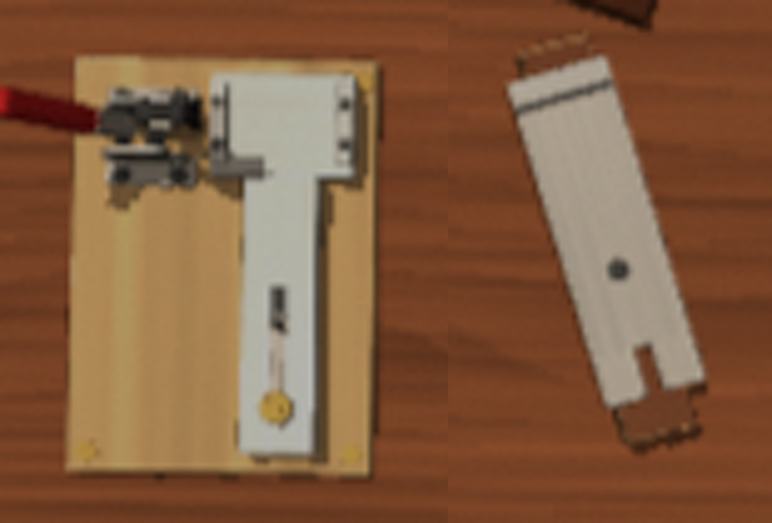

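```bash
python3 - <<'E'
from h import *
g=grab_frame('top'); f=g['frame'].astype(int)
hsv=cv2.cvtColor(g['frame'],cv2.COLOR_RGB2HSV)
m=((hsv[...,1]<45)&(hsv[...,2]>130)).astype(np.uint8)
n,l,stt,c=cv2.connectedComponentsWithStats(m)
for i in range(1,n):
    if stt[i,4]>300: print(i,stt[i],c[i])
i=l[224,367]; mm=(l==i).astype(np.uint8)
cs,_=cv2.findContours(mm,cv2.RETR_EXTERNAL,cv2.CHAIN_APPROX_NONE); k=max(cs,key=cv2.contourArea)[:,0]
P=plane(g,k,.0308)[:,:2]
r=cv2.minAreaRect((P*1000).astype(np.float32)); print('iron rect',r); print(cv2.boxPoints(r))
i=l[235,258]; mm=(l==i).astype(np.uint8); print(stt[i])
ys=[]
for v in range(185,270,3):
    u=np.where(mm[v])[0]
    if len(u): 
        u=u[(u>235)]
        p=plane(g,[[u.min()-.5,v],[u.max()+.5,v]],.032); print(v,u.min(),u.max(),np.round(p[:,:2]*1000,1).ravel(), len(u))
# plywood
ply=((hsv[...,0]>12)&(hsv[...,0]<28)&(hsv[...,2]>140)&(hsv[...,1]>60)).astype(np.uint8)
ply=(ply|m); ply[:180]=0;ply[280:]=0;ply[:,:212]=0;ply[:,290:]=0
ply=cv2.morphologyEx(ply,cv2.MORPH_OPEN,np.ones((5,5)))
cs,_=cv2.findContours(ply,cv2.RETR_EXTERNAL,cv2.CHAIN_APPROX_NONE); k=max(cs,key=cv2.contourArea)[:,0]
r=cv2.minAreaRect((plane(g,k,.012)[:,:2]*1000).astype(np.float32));print('ply',r);print(cv2.boxPoints(r))
E
```

```text
77 [ 247  190   29   76 1192] [261.32550336 221.68036913]
157 [345 320  70  29 791] [369.38053097 332.59671302]
iron rect ((548.3761596679688, -164.88172912597656), (45.10003662109375, 59.34911346435547), 76.42185974121094)
[[ 514.23694 -179.83475]
 [ 571.92725 -193.76822]
 [ 582.5154  -149.92871]
 [ 524.8251  -135.99524]]
[ 247  190   29   76 1192]
191 248 275 [619.1 127.5 620.1  59.7] 28
194 249 275 [611.9 125.  612.8  59.6] 26
197 251 275 [604.6 120.  605.5  59.5] 25
200 251 275 [597.3 119.8 598.2  59.4] 25
203 251 272 [590.  119.7 590.8  66.5] 22
206 252 274 [582.8 117.1 583.5  61.5] 23
209 258 275 [575.7 102.5 576.3  59. ] 18
212 254 268 [568.3 112.  568.8  75.8] 15
215 254 267 [561.  111.9 561.5  78. ] 14
218 254 267 [553.7 111.7 554.2  77.9] 14
221 254 267 [546.5 111.6 546.9  77.8] 14
224 254 267 [539.2 111.4 539.7  77.6] 14
227 254 267 [532.  111.3 532.4  77.5] 14
230 254 267 [524.7 111.1 525.2  77.4] 14
233 254 267 [517.5 111.  517.9  77.3] 11
236 254 267 [510.2 110.9 510.7  77.1] 11
239 254 267 [503.  110.7 503.5  77. ] 11
242 254 267 [495.8 110.6 496.2  76.9] 13
245 254 267 [488.5 110.4 489.   76.7] 14
248 253 267 [481.3 112.7 481.8  76.6] 13
251 253 267 [474.1 112.6 474.5  76.5] 14
254 253 267 [466.8 112.4 467.3  76.3] 9
257 253 267 [459.6 112.3 460.1  76.2] 8
260 253 267 [452.4 112.1 452.9  76.1] 14
263 253 267 [445.2 112.  445.7  75.9] 15
ply ((532.2556762695312, 130.30880737304688), (200.7489013671875, 136.62606811523438), 0.055981263518333435)
[[431.8145   198.52374 ]
 [431.94806   61.89773 ]
 [632.69684   62.093872]
 [632.5633   198.71988 ]]
```

```bash
python3 - <<'E'
from h import *
g=grab_frame('top')
q=np.array([[508,85],[605,57],[705,380],[610,408],[643,347]],float)
uv=np.c_[335+(q[:,0]-448)/4.98,175+q[:,1]/4.98]-.4
P=plane(g,uv,.0308)[:,:2]*1000;print(np.round(P,1));c=P[:4].mean(0)
d=(P[0]+P[1]-P[2]-P[3])/2;print(c,np.linalg.norm(d),np.degrees(np.arctan2(d[1],d[0])))
s=st();M=R.from_rotvec(s['tool_rot']).as_matrix();print(np.round(M,3))
E
```

```text
[[ 621.  -112.7]
 [ 635.4 -159.8]
 [ 478.7 -209.5]
 [ 464.5 -163.6]
 [ 494.2 -179.4]]
[ 549.86958567 -161.42392666] 164.48566402099416 17.819914792845484
t 0.25 p [ 0.2029 -0.5909  0.2223] F [-0.1 -0.6 -0.1] w 0.0879 q [ 1.17  0.41 -0.01  1.6   0.01  1.13 -0.08]
[[ 0.946  0.325 -0.   ]
 [ 0.325 -0.946  0.001]
 [-0.    -0.001 -1.   ]]
```

```bash
python3 -m inch '[0.36,-0.245,0,0,0,0,1, 0.36,-0.245,0,0,0,0,1, 0.36,-0.245,0.05,0,0,0,1, 0.36,-0.245,0.05,0,0,0,1, 0.36,-0.245,0.05,0,0,0,1, 0.36,-0.245,0.05,0,0,0,1, 0.36,-0.245,0.05,0,0,0,1, 0.36,-0.245,0.05,0,0,0,1, 0.36,-0.245,0.05,0,0,0,1, 0.36,-0.245,0.05,0,0,0,1, 0.36,-0.245,0.05,0,0,0,1, 0.36,-0.245,0.05,0,0,0.013,1, 0,0,0,0,0,0,1, 0,0,0,0,0,0,1]'
python3 - <<'E'
from h import *
s=st();g=grab_frame('wrist');cv2.imwrite('pics/w1.png',g['frame'][:,:,::-1])
M=R.from_rotvec(s['tool_rot']).as_matrix();print(np.round(M,3))
E
```

```text
t: 2.0
eef_pos: [0.5156, -0.1733, 0.1725]
tool_rot: [3.104, 0.486, -0.001]
force: [-0.1, -0.8, 0.0]
width: 0.0878
t 2.0 p [ 0.5156 -0.1733  0.1725] F [-0.1 -0.8  0. ] w 0.0878 q [ 0.44  0.34 -0.25  1.84  0.1   0.98 -1.12]
[[ 0.952  0.305 -0.001]
 [ 0.305 -0.952 -0.   ]
 [-0.001  0.    -1.   ]]
```

View pics/w1.png

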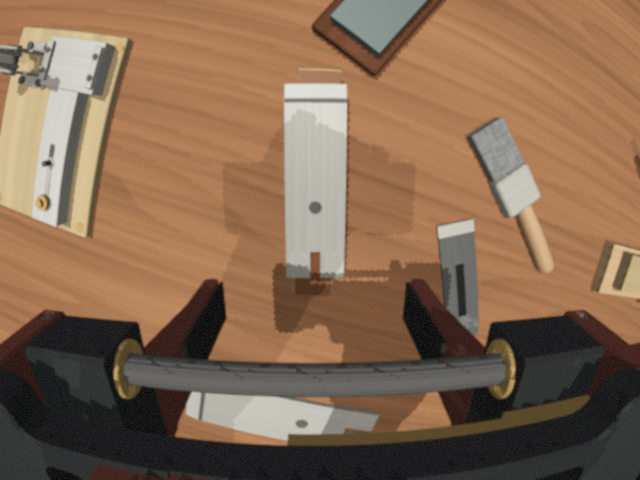

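The wrist view shows the iron straight ahead at (316,180), its notch root at (315,253), with the carriage at upper left.

```bash
python3 - <<'E'
from h import *
s=st();g=grab_frame('wrist')
P=wplane(g,s,[[284.5,83.5],[348,83.5],[346,276.5],[286,277.5],[315,253]],.0308)
M=R.from_rotvec(s['tool_rot']).as_matrix()
print(np.round(P*1000,1)); L=(P-s['eef_pos'])@M; print(np.round(L*1000,1))
d=(P[0]+P[1]-P[2]-P[3])/2;print(P[:4].mean(0),np.linalg.norm(d),np.degrees(np.arctan2(d[1],d[0])))
E
```

```text
t 2.05 p [ 0.5154 -0.1739  0.1726] F [ 0.2 -0.1 -0.4] w 0.088 q [ 0.44  0.34 -0.25  1.84  0.1   0.98 -1.12]
[[ 622.9 -114.9   30.8]
 [ 638.4 -163.5   30.8]
 [ 482.2 -214.1   30.8]
 [ 465.3 -164.    30.8]
 [ 494.7 -181.4   30.8]]
[[120.4 -23.6 141.7]
 [120.4  27.4 141.8]
 [-43.8  28.1 141.9]
 [-44.6 -24.7 141.8]
 [-21.9   0.8 141.8]]
[ 0.55219608 -0.16411109  0.0308    ] 0.1646139157402443 17.628535515922557
```

```bash
python3 -m inch '[0.03,0.015,0.4,0,0,0,1, 0,0,0.4,0,0,0,1, 0,0,0.4,0,0,0,1, 0,0,0.38,0,0,0,1, 0,0,0,0,0,0,1, 0,0,0,0,0,0,1]'
python3 - <<'E'
from h import *
s=st();g=grab_frame('wrist');cv2.imwrite('pics/w2.png',g['frame'][:,:,::-1])
E
```

```text
t: 2.85
eef_pos: [0.5199, -0.1741, 0.0159]
tool_rot: [3.103, 0.484, 0.002]
force: [-1.0, -0.0, 0.1]
width: 0.0882
t 2.85 p [ 0.5199 -0.1741  0.0159] F [-1.  -0.   0.1] w 0.0882 q [ 0.4   0.56 -0.21  1.95  0.18  0.65 -1.19]
```

View pics/w2.png

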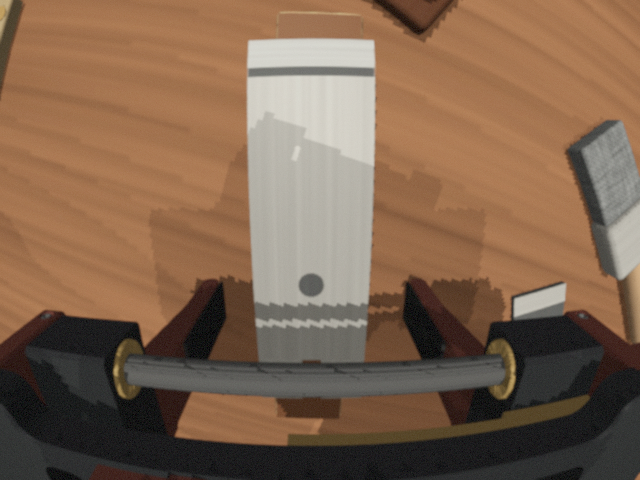

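The iron lies centred between the open fingers (columns 250–373), so I'll close.

```bash
python3 -m inch '[0,0,0.01,0,0,0,0.3, 0,0,0,0,0,0,0.3, 0,0,0,0,0,0,0.3, 0,0,0,0,0,0,0.3, 0,0,0,0,0,0,0.3, 0,0,0,0,0,0,0.3]' 30
python3 - <<'E'
from h import *
s=st();g=grab_frame('wrist');cv2.imwrite('pics/w3.png',g['frame'][:,:,::-1])
E
```

```text
t: 3.65
eef_pos: [0.5194, -0.1732, 0.0138]
tool_rot: [3.104, 0.486, 0.0]
force: [-0.3, 0.6, 2.4]
width: 0.0493
t 3.65 p [ 0.5194 -0.1732  0.0138] F [-0.3  0.6  2.4] w 0.0493 q [ 0.39  0.56 -0.21  1.95  0.18  0.65 -1.19]
```

View pics/w3.png

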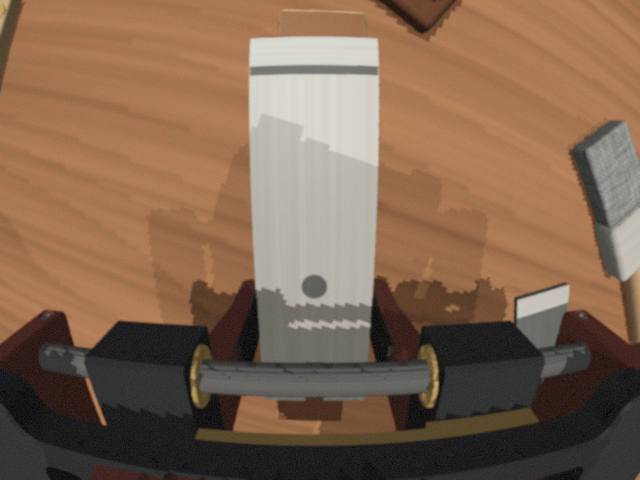

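```bash
python3 -m inch '[0,0,-0.3,0,0,0,0.3, 0,0,-0.4,0,0,0,0.3, 0,0,-0.4,0,0,0.066,0.3, 0,0,-0.4,0,0,0.066,0.3, 0,0,0,0,0,0.065,0.3, -0.05,-0.4,0,0,0,0,0.3, -0.05,-0.4,0,0,0,0,0.3, -0.05,-0.4,0,0,0,0,0.3, -0.05,-0.4,0,0,0,0,0.3, 0,-0.4,0,0,0,0,0.3, 0,0,0,0,0,0,0.3, 0,0,0,0,0,0,0.3]'
python3 - <<'E'
from h import *
s=st();g=grab_frame('wrist');cv2.imwrite('pics/w4.png',g['frame'][:,:,::-1])
M=R.from_rotvec(s['tool_rot']).as_matrix();print(np.round(M,3))
g=grab_frame('top');cv2.imwrite('pics/t4.png',g['frame'][:,:,::-1])
E
```

```text
t: 5.2
eef_pos: [0.4987, 0.0261, 0.1631]
tool_rot: [3.141, 0.002, -0.002]
force: [-0.5, 0.6, -3.6]
width: 0.0495
t 5.2 p [0.4987 0.0261 0.1631] F [-0.5  0.6 -3.6] w 0.0495 q [ 0.09  0.28 -0.28  1.95  0.1   0.92 -1.81]
[[ 1.     0.001 -0.001]
 [ 0.001 -1.    -0.001]
 [-0.001  0.001 -1.   ]]
```

View pics/w4.png

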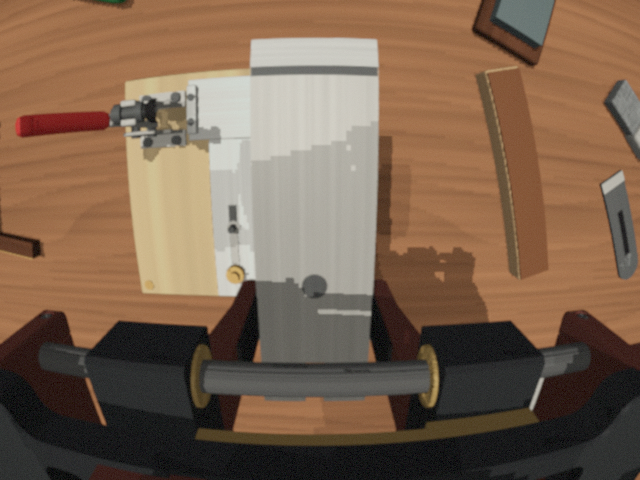

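```bash
python3 - <<'E'
import cv2
a=cv2.imread('pics/w4.png')[60:310,120:260];cv2.imwrite('pics/c4.png',cv2.resize(a,None,fx=2.4*1,fy=2.4,interpolation=cv2.INTER_CUBIC))
E
```

```text
(no output)
```

View pics/c4.png

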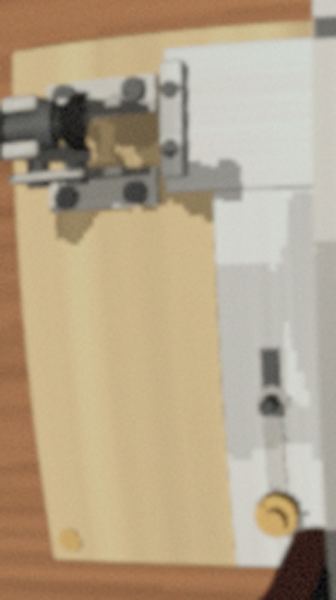

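```bash
python3 - <<'E'
from h import *
im=cv2.imread('pics/w4.png');hsv=cv2.cvtColor(im,cv2.COLOR_BGR2HSV)
for v in [150,165,180,195,240,255,262]:
    print(v,[(u,*hsv[v,u]) for u in range(200,222)][::1][:22] if v==165 else '', np.argmax((hsv[v,195:230,1]<50))+195)
E
```

```text
150  208
165 [(200, np.uint8(20), np.uint8(80), np.uint8(206)), (201, np.uint8(20), np.uint8(82), np.uint8(205)), (202, np.uint8(20), np.uint8(83), np.uint8(204)), (203, np.uint8(20), np.uint8(81), np.uint8(204)), (204, np.uint8(20), np.uint8(81), np.uint8(204)), (205, np.uint8(20), np.uint8(82), np.uint8(205)), (206, np.uint8(20), np.uint8(81), np.uint8(207)), (207, np.uint8(20), np.uint8(80), np.uint8(205)), (208, np.uint8(20), np.uint8(72), np.uint8(206)), (209, np.uint8(20), np.uint8(45), np.uint8(204)), (210, np.uint8(26), np.uint8(17), np.uint8(208)), (211, np.uint8(38), np.uint8(10), np.uint8(212)), (212, np.uint8(30), np.uint8(10), np.uint8(211)), (213, np.uint8(34), np.uint8(8), np.uint8(211)), (214, np.uint8(37), np.uint8(11), np.uint8(213)), (215, np.uint8(37), np.uint8(11), np.uint8(212)), (216, np.uint8(30), np.uint8(9), np.uint8(209)), (217, np.uint8(34), np.uint8(10), np.uint8(211)), (218, np.uint8(34), np.uint8(9), np.uint8(209)), (219, np.uint8(30), np.uint8(8), np.uint8(211)), (220, np.uint8(34), np.uint8(10), np.uint8(211)), (221, np.uint8(34), np.uint8(8), np.uint8(211))] 209
180  210
195  211
240  214
255  215
262  215
```

The zoomed view shows the pin at about (233,228), the thumbscrew at (236,273), the left cheek's inner edge at column 197 and the tongue's left edge at columns 208–215.

```bash
python3 - <<'E'
from h import *
s=st();g=grab_frame('wrist')
def p(uv,z): return np.round(wplane(g,s,uv,z)*1000,1)[:,:2]
print('tongue L',p([[208.2,150],[209,165],[210,180],[211.3,195],[214,240],[215,255],[215,262]],.032).tolist())
print('pin top',p([[233,228.5]],.043),'screw',p([[236,273.5]],.045))
print('cheek L inner',p([[197.7,85],[197.7,132]],.037), 'front edge',p([[190,79],[240,77]],.032),'shoulder',p([[240,137.5]],.032))
M=R.from_rotvec(s['tool_rot']).as_matrix()
P=wplane(g,s,[[249.5,38.5],[378.5,38.5]],s['eef_pos'][2]+.017);print('iron front tool',np.round((P-s['eef_pos'])@M*1000,1))
# bolt hole & side edges along iron
for v in (100,200,260):
    row=g['frame'][v].astype(int); print(v,[int(x) for x in np.where(np.abs(np.diff(row[:,2]))>35)[0] if 235<x<395])
E
```

```text
t 5.3 p [0.499  0.0254 0.1633] F [ 0.6 -0.  -2.6] w 0.0493 q [ 0.09  0.28 -0.28  1.95  0.1   0.92 -1.81]
tongue L [[566.9, 109.9], [554.7, 109.7], [542.4, 109.5], [530.0, 109.0], [491.8, 109.3], [478.6, 109.5], [472.3, 110.0]]
pin top [[504.4  89.7]] screw [[466.9  89.2]]
cheek L inner [[619.8 116.2]
 [581.9 116.8]] front edge [[626.2 124.4]
 [624.6  82.9]] shoulder [[575.8  83.4]]
iron front tool [[116.3 -24.9 -17.1]
 [116.3  25.1 -17.1]]
100 [377, 378]
200 [376, 377]
260 [374]
```

```bash
python3 -m inch '[0.1,-0.22,0,0,0,0,0.3, 0.1,-0.22,0,0,0,0,0.3, 0.21,-0.22,0.2,0,0,0,0.3, 0,0,0.4,0,0,0,0.3, 0,0,0.4,0,0,0,0.3, 0,0,0,0,0,0,0.3, 0,0,0,0,0,0,0.3]'
python3 - <<'E'
from h import *
s=st();g=grab_frame('wrist');cv2.imwrite('pics/w5.png',g['frame'][:,:,::-1])
g=grab_frame('scene');cv2.imwrite('pics/s5.png',cv2.resize(g['frame'][150:300,280:460,::-1],None,fx=4,fy=4))
E
```

```text
t: 6.22
eef_pos: [0.541, 0.0924, 0.0648]
tool_rot: [-3.141, 0.0, -0.002]
force: [-0.3, 1.0, -2.7]
width: 0.0495
t 6.225 p [0.541  0.0924 0.0648] F [-0.3  1.  -2.7] w 0.0495 q [-0.05  0.49 -0.27  1.92  0.18  0.76 -1.99]
```

View pics/w5.png

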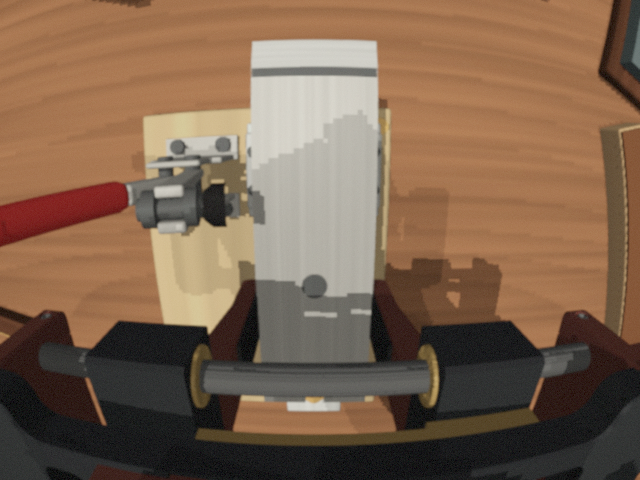

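View pics/s5.png

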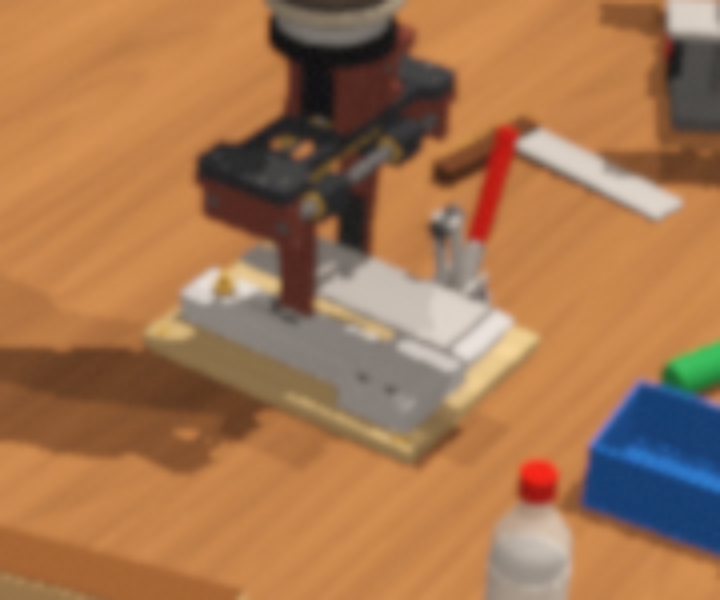

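```bash
python3 - <<'E'
from h import *
im=cv2.imread('pics/w5.png')
a=cv2.resize(im[100:230,225:405],None,fx=4,fy=4,interpolation=cv2.INTER_CUBIC);b=cv2.resize(im[385:425,225:405],None,fx=4,fy=4,interpolation=cv2.INTER_CUBIC)
o=np.vstack([a,b]);o=cv2.resize(o,None,fx=.85,fy=.85);cv2.imwrite('pics/c5.png',o);print(o.shape)
s=st();g=grab_frame('wrist')
for by in (.0905,.0917,.093):
    print(by,np.round(wproj(g,s,[[.62,by+.035,.032],[.62,by-.035,.032],[.59,by+.035,.032],[.59,by-.035,.032],[.45,by+.018,.032],[.45,by-.018,.032],[.44,by,.032]]),1).tolist())
E
```

```text
(578, 612, 3)
t 6.325 p [0.5415 0.0928 0.0655] F [ 0.1 -0.5 -2.6] w 0.0492 q [-0.05  0.49 -0.27  1.92  0.18  0.76 -1.99]
0.0905 [[251.4, 133.9], [384.8, 134.1], [252.7, 190.0], [383.4, 190.0], [290.7, 400.7], [344.2, 400.5], [317.4, 411.6]]
0.0917 [[249.1, 133.9], [382.6, 134.0], [250.5, 190.0], [381.2, 190.0], [288.9, 400.7], [342.4, 400.5], [315.7, 411.6]]
0.093 [[246.7, 134.0], [380.2, 133.9], [248.1, 190.1], [378.9, 189.9], [287.0, 400.6], [340.5, 400.6], [313.8, 411.6]]
```

View pics/c5.png

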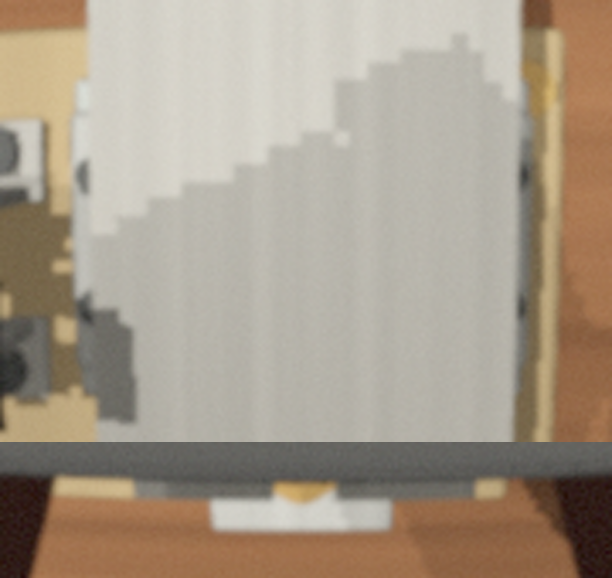

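The iron (columns 252–377) and the bed edges (247.6 and 380.9) have the same centre, and the tail strip (287–340) agrees. I'm aligned to about 0.3 mm, so I'll lower.

```bash
python3 -m inch '[0,0,0.15,0,0,0,0.3, 0,0,0.15,0,0,0,0.3, 0,0,0.08,0,0,0,0.3, 0,0,0,0,0,0,0.3]'
python3 -m inch '[0,0,0.04,0,0,0,0.3, 0,0,0.02,0,0,0,0.3, 0,0,0,0,0,0,0.3]'

```

```text
t: 6.88
eef_pos: [0.5394, 0.0927, 0.0245]
tool_rot: [3.141, 0.002, -0.003]
force: [0.9, -0.2, -2.9]
width: 0.0497
t: 7.25
eef_pos: [0.5405, 0.0929, 0.02]
tool_rot: [-3.141, -0.002, -0.001]
force: [-1.6, -0.1, -0.5]
width: 0.0494
```

```bash
python3 -m inch '[0,0,0.01,0,0,0,0.3, 0,0,0,0,0,0,0.3, 0,0,0,0,0,0,0.3]'
python3 - <<'E'
from h import *
for i in range(3): s=st();g=grab_frame('wrist')
cv2.imwrite('pics/w6.png',g['frame'][:,:,::-1])
g=grab_frame('scene');cv2.imwrite('pics/s6.png',cv2.resize(g['frame'][170:280,300:440,::-1],None,fx=5,fy=5,interpolation=cv2.INTER_CUBIC))
E
```

```text
t: 7.62
eef_pos: [0.5405, 0.0929, 0.0198]
tool_rot: [-3.142, -0.002, -0.002]
force: [-3.8, -0.7, 8.9]
width: 0.0494
t 7.625 p [0.5405 0.0929 0.0198] F [-3.8 -0.7  8.9] w 0.0494 q [-0.07  0.56 -0.25  1.94  0.21  0.67 -2.02]
t 7.675 p [0.5405 0.0929 0.0198] F [-3.4 -0.   9. ] w 0.0496 q [-0.07  0.56 -0.25  1.94  0.21  0.67 -2.02]
t 7.725 p [0.5405 0.0929 0.0198] F [-3.  -0.1  9.1] w 0.0494 q [-0.07  0.56 -0.25  1.94  0.21  0.67 -2.02]
```

View pics/w6.png

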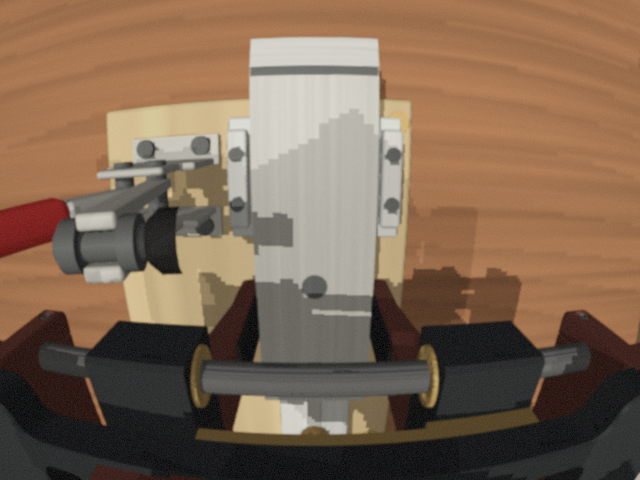

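View pics/s6.png

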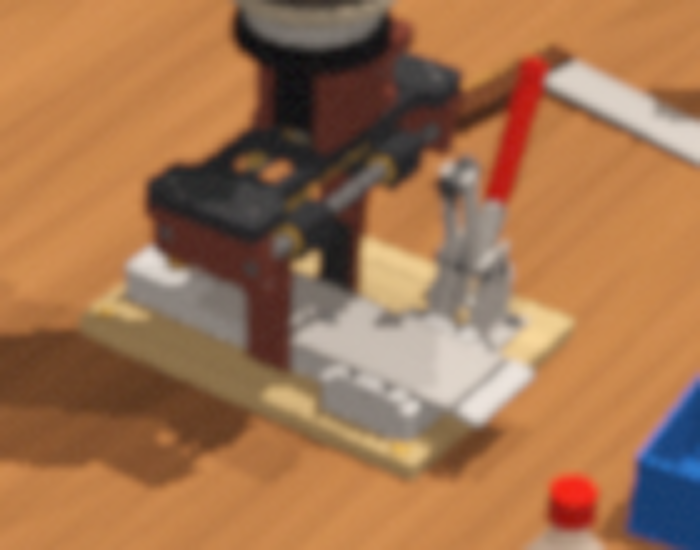

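The iron is down between the cheeks (cheek inner edges at columns 248 and 380, iron at 251–379), with about 9 N downward load. I'll ease that off and draw back in small steps while watching the force.

```bash
python3 -m inch '[0,0,-0.008,0,0,0,0.3, 0,0,0,0,0,0,0.3]'
python3 -m inch '[-0.01,0,0,0,0,0,0.3, -0.01,0,0,0,0,0,0.3, -0.01,0,0,0,0,0,0.3, 0,0,0,0,0,0,0.3]'
```

```text
t: 8.07
eef_pos: [0.5405, 0.0929, 0.0198]
tool_rot: [-3.141, -0.002, -0.001]
force: [-1.7, 0.7, 3.9]
width: 0.0495
t: 8.57
eef_pos: [0.5379, 0.0929, 0.0198]
tool_rot: [-3.141, -0.001, -0.002]
force: [3.7, 0.4, 3.3]
width: 0.0492
```

```bash
python3 -m inch '[-0.01,0,-0.002,0,0,0,0.3, 0,0,0,0,0,0,0.3]'; python3 -m inch '[-0.01,0,0,0,0,0,0.3, 0,0,0,0,0,0,0.3]'
```

```text
t: 8.82
eef_pos: [0.5363, 0.0928, 0.0198]
tool_rot: [-3.142, -0.001, -0.001]
force: [3.7, 0.1, 4.2]
width: 0.0491
t: 9.07
eef_pos: [0.5354, 0.0928, 0.0198]
tool_rot: [-3.142, -0.002, -0.001]
force: [4.0, -0.1, 4.5]
width: 0.0496
```

```bash
python3 -m inch '[-0.006,0,-0.003,0,0,0,0.3, 0,0,0,0,0,0,0.3]'; python3 -m inch '[-0.006,0,0,0,0,0,0.3, 0,0,0,0,0,0,0.3]'; python3 -m inch '[-0.005,0,0,0,0,0,0.3, 0,0,0,0,0,0,0.3]'
```

```text
t: 9.32
eef_pos: [0.5342, 0.0927, 0.0198]
tool_rot: [3.141, 0.002, -0.001]
force: [3.6, -0.1, 4.7]
width: 0.0493
t: 9.57
eef_pos: [0.5337, 0.0927, 0.0198]
tool_rot: [3.141, 0.001, -0.001]
force: [3.2, -0.8, 2.3]
width: 0.0492
t: 9.82
eef_pos: [0.5332, 0.0927, 0.0198]
tool_rot: [3.141, 0.001, -0.001]
force: [2.6, 0.2, 2.1]
width: 0.0497
```

```bash
python3 -m inch '[-0.005,0,0,0,0,0,0.3, 0,0,0,0,0,0,0.3]'; python3 -m inch '[-0.005,0,0,0,0,0,0.3, 0,0,0,0,0,0,0.3]'
```

```text
t: 10.07
eef_pos: [0.5327, 0.0927, 0.0198]
tool_rot: [3.141, 0.002, -0.001]
force: [2.0, 0.2, 1.4]
width: 0.0495
t: 10.32
eef_pos: [0.5322, 0.0927, 0.0198]
tool_rot: [3.141, 0.001, -0.001]
force: [2.7, -0.4, 1.2]
width: 0.0491
```

```bash
python3 -m inch '[-0.004,0,0,0,0,0,0.3, 0,0,0,0,0,0,0.3]'
```

```text
t: 10.58
eef_pos: [0.5318, 0.0927, 0.0198]
tool_rot: [3.141, 0.001, -0.001]
force: [1.8, -0.0, 0.4]
width: 0.0493
```

```bash
python3 -m inch '[-0.004,0,0,0,0,0,0.3, 0,0,0,0,0,0,0.3]';python3 -m inch '[-0.004,0,0.002,0,0,0,0.3, 0,0,0,0,0,0,0.3]'
```

```text
t: 10.82
eef_pos: [0.5314, 0.0927, 0.0198]
tool_rot: [3.141, 0.002, -0.001]
force: [2.7, 1.0, 0.0]
width: 0.0497
t: 11.08
eef_pos: [0.5314, 0.0927, 0.0198]
tool_rot: [-3.142, -0.001, -0.001]
force: [3.0, -0.6, 1.8]
width: 0.0494
```

```bash
python3 -m inch '[-0.004,0,0,0,0,0,0.3, 0,0,0,0,0,0,0.3]'
```

```text
t: 11.32
eef_pos: [0.5309, 0.0927, 0.0198]
tool_rot: [3.142, 0.001, 0.0]
force: [2.4, -0.5, 2.1]
width: 0.0496
```

```bash
python3 -m inch '[-0.004,0,0,0,0,0,0.3, 0,0,0,0,0,0,0.3]'
```

```text
t: 11.58
eef_pos: [0.5305, 0.0928, 0.0198]
tool_rot: [-3.142, -0.002, -0.0]
force: [2.1, -0.7, 1.4]
width: 0.0495
```

```bash
python3 -m inch '[-0.004,0,0,0,0,0,0.3, 0,0,0,0,0,0,0.3]'
```

```text
t: 11.82
eef_pos: [0.5302, 0.0928, 0.0198]
tool_rot: [-3.142, -0.002, -0.0]
force: [3.8, 0.0, 3.9]
width: 0.0491
```

```bash
python3 -m inch '[-0.004,0,0,0,0,0,0.3, 0,0,0,0,0,0,0.3]'
```

```text
t: 12.08
eef_pos: [0.5298, 0.0928, 0.0198]
tool_rot: [-3.142, -0.001, -0.001]
force: [3.2, -0.2, 3.4]
width: 0.0498
```

```bash
python3 -m inch '[-0.004,0,0,0,0,0,0.3, 0,0,0,0,0,0,0.3]'
```

```text
t: 12.32
eef_pos: [0.5296, 0.0928, 0.0198]
tool_rot: [-3.141, -0.001, -0.001]
force: [4.9, -0.2, 1.7]
width: 0.0497
```

Force is rising while the vertical load is lower, so this may be contact.

```bash
python3 -m inch '[-0.002,0,0,0,0,0,0.3, 0,0,0,0,0,0,0.3]'
```

```text
t: 12.58
eef_pos: [0.5296, 0.0928, 0.0198]
tool_rot: [-3.141, -0.001, -0.002]
force: [5.3, 0.3, 1.6]
width: 0.0496
```

```bash
python3 -m inch '[-0.002,0,0,0,0,0,0.3, 0,0,0,0,0,0,0.3]'
```

```text
t: 12.82
eef_pos: [0.5295, 0.0928, 0.0198]
tool_rot: [-3.141, -0.001, -0.002]
force: [5.7, 0.4, 1.4]
width: 0.0494
```

Position has stalled at x = 0.5295 while the pull keeps rising: pin contact. I'll add a little and hold.

```bash
python3 -m inch '[-0.003,0,0,0,0,0,0.3, 0,0,0,0,0,0,0.3, 0,0,0,0,0,0,0.3, 0,0,0,0,0,0,0.3]'
python3 -m inch '[-0.003,0,0,0,0,0,0.3, 0,0,0,0,0,0,0.3, 0,0,0,0,0,0,0.3, 0,0,0,0,0,0,0.3]'
python3 - <<'E'
from h import *
s=st();g=grab_frame('wrist');cv2.imwrite('pics/w7.png',g['frame'][:,:,::-1])
E
```

```text
t: 13.32
eef_pos: [0.5295, 0.0928, 0.0198]
tool_rot: [-3.141, -0.001, -0.003]
force: [6.5, 0.4, -0.3]
width: 0.0493
t: 13.82
eef_pos: [0.5294, 0.0928, 0.0199]
tool_rot: [-3.141, -0.001, -0.003]
force: [7.5, -0.1, -1.0]
width: 0.0495
t 13.825 p [0.5294 0.0928 0.0199] F [ 7.5 -0.1 -1. ] w 0.0495 q [-0.07  0.54 -0.25  1.97  0.21  0.65 -2.03]
```

View pics/w7.png

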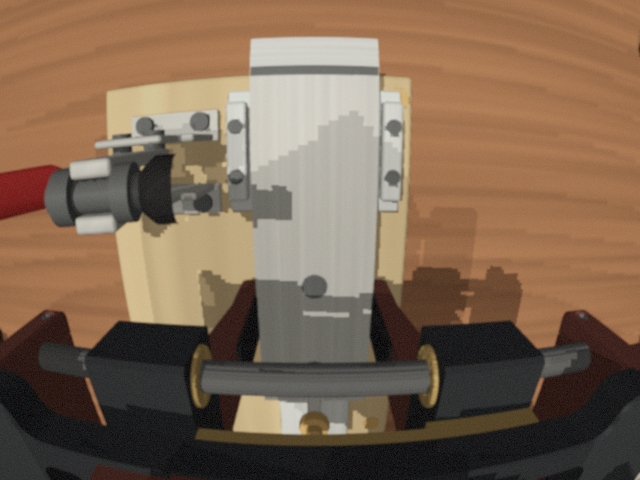

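The pull of about 7.5 N (roughly 6 N on the pin) has been held for a second at an unchanged x = 0.5294. The picture shows the iron square between the cheeks and the screw at (315,424). I'll release.

```bash
python3 -m inch '[0,0,0,0,0,0,0.75, 0,0,0,0,0,0,0.75, 0,0,0,0,0,0,0.75, 0,0,0,0,0,0,0.75]'
python3 - <<'E'
from h import *
s=st();g=grab_frame('wrist');cv2.imwrite('pics/w8.png',g['frame'][:,:,::-1])
a=cv2.imread('pics/w7.png');b=cv2.imread('pics/w8.png');cv2.imwrite('pics/w78.png',np.hstack([a[30:460,90:450],b[30:460,90:450]]))
E
```

```text
t: 14.38
eef_pos: [0.5277, 0.0927, 0.0195]
tool_rot: [3.141, 0.002, -0.001]
force: [0.4, -0.3, 0.5]
width: 0.0658
t 14.375 p [0.5277 0.0927 0.0195] F [ 0.4 -0.3  0.5] w 0.0658 q [-0.07  0.54 -0.25  1.97  0.21  0.65 -2.03]
```

View pics/w78.png

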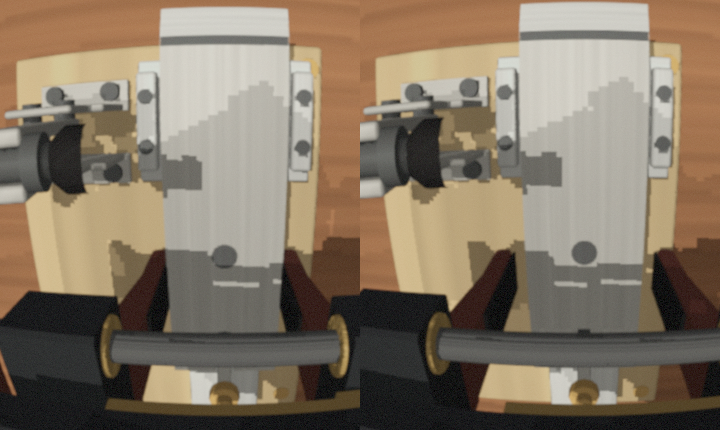

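The iron kept its place relative to the cheeks when released. I'll lift straight up and look at everything.

```bash
python3 -m inch '[0,0,-0.1,0,0,0,0.75, 0,0,-0.3,0,0,0,0.75, 0,0,-0.4,0,0,0,0.75, 0,0,-0.5,0,0,0,0.2, 0,0,-0.5,0,0,0,0, 0,0.0,0,0,0,0,0, 0,0,0,0,0,0,0, 0,0,0,0,0,0,0]' 20
python3 - <<'E'
from h import *
s=st();g=grab_frame('wrist');cv2.imwrite('pics/w9.png',g['frame'][:,:,::-1])
g=grab_frame('scene');cv2.imwrite('pics/s9.png',cv2.resize(g['frame'][160:280,300:460,::-1],None,fx=5,fy=5,interpolation=cv2.INTER_CUBIC))
E
```

```text
t: 15.42
eef_pos: [0.5274, 0.0925, 0.1986]
tool_rot: [3.141, 0.002, -0.004]
force: [0.5, 0.1, 0.8]
width: 0.0191
t 15.425 p [0.5274 0.0925 0.1986] F [0.5 0.1 0.8] w 0.0191 q [-0.01  0.3  -0.31  1.83  0.11  1.03 -1.93]
```

View pics/w9.png

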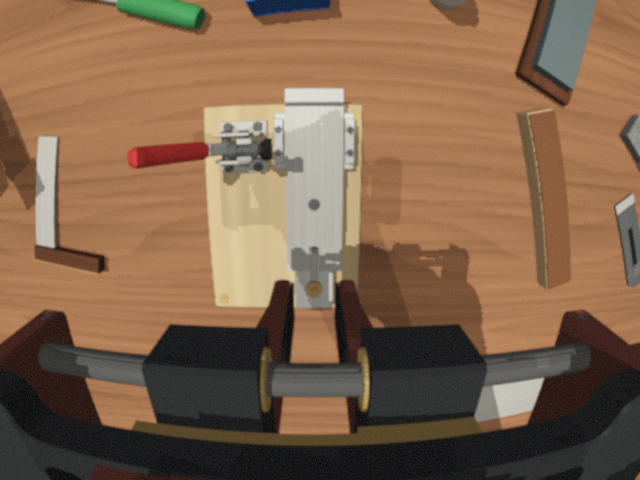

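View pics/s9.png

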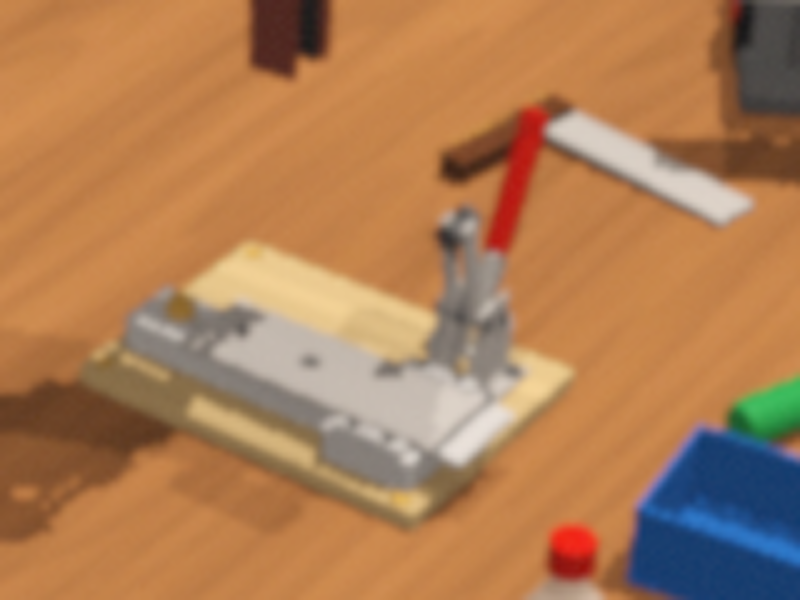

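```bash
python3 - <<'E'
from h import *
s=st();g=grab_frame('wrist')
a=cv2.resize(g['frame'][225:310,270:360,::-1],None,fx=6,fy=6,interpolation=cv2.INTER_CUBIC);cv2.imwrite('pics/c9.png',a)
f=cv2.cvtColor(g['frame'],cv2.COLOR_RGB2HSV);m=((f[...,0]<6)|(f[...,0]>174))&(f[...,1]>170)&(f[...,2]>90);m[:,230:]=0;m[200:]=0;m[:130]=0
v,u=np.where(m);print(u.min(),u.max())
for z,uu in ((.144,131),(.128,145)):
    k=(abs(u-uu)<3); print(z,uu,v[k].min(),v[k].max(),wplane(g,s,[[uu,v[k].mean()]],z))
print('pin',wplane(g,s,[[314,250]],.043))
print('iron front',wplane(g,s,[[285,89],[344,89]],.0368), 'bed tail',wplane(g,s,[[296,307],[333,307]],.032))
o=wproj(g,s,[[.548,.1665+.085*np.cos(1.152),.05+.085*np.sin(1.152)],[.548,.1665+.103*np.cos(1.152),.05+.103*np.sin(1.152)]]);print(o)
E
```

```text
t 15.525 p [0.5276 0.0926 0.1986] F [ 0.6  0.4 -0.8] w 0.012 q [-0.01  0.3  -0.31  1.82  0.11  1.03 -1.93]
128 207
0.144 131 149 166 [[0.59582243 0.20733082 0.144     ]]
0.128 145 147 166 [[0.5953239  0.20488295 0.128     ]]
pin [[0.50372699 0.09241123 0.043     ]]
iron front [[0.64565513 0.11717511 0.0368    ]
 [0.64567845 0.06674248 0.0368    ]] bed tail [[0.44149112 0.11007581 0.032     ]
 [0.44145542 0.07374617 0.032     ]]
[[155.65940689 225.26979035]
 [136.12275897 231.49484502]]
```

View pics/c9.png

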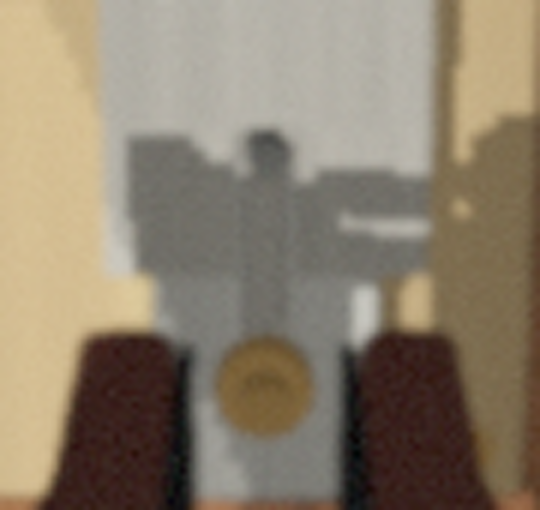

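The zoom shows the pin seated at the closed end of the notch. The handle centreline is at x ≈ 0.595 with its tip at y ≈ 0.208. Moving above it, on the bed side.

```bash
python3 -m inch '[0.22,-0.27,0,0,0,0,0, 0.22,-0.27,0,0,0,0,0, 0.23,-0.26,0,0,0,0,0, 0,0,0.25,0,0,0,0, 0,0,0.24,0,0,0,0, 0,0,0.24,0,0,0,0, 0,0,0,0,0,0,0]'
python3 - <<'E'
from h import *
s=st();g=grab_frame('wrist');cv2.imwrite('pics/w10.png',g['frame'][:,:,::-1])
g=grab_frame('scene');cv2.imwrite('pics/s10.png',cv2.resize(g['frame'][160:280,300:460,::-1],None,fx=5,fy=5,interpolation=cv2.INTER_CUBIC))
E
```

```text
t: 16.45
eef_pos: [0.5936, 0.1723, 0.1243]
tool_rot: [3.14, 0.002, -0.007]
force: [0.4, 0.1, -0.5]
width: 0.0005
t 16.45 p [0.5936 0.1723 0.1243] F [ 0.4  0.1 -0.5] w 0.0005 q [-0.14  0.52 -0.3   1.7   0.18  0.96 -2.08]
```

View pics/w10.png

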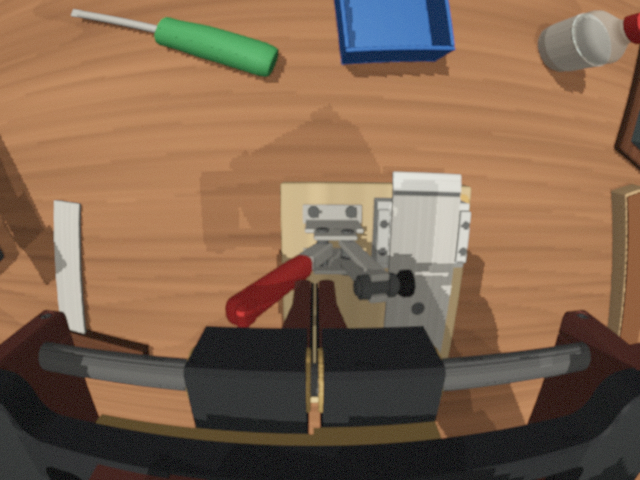

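View pics/s10.png

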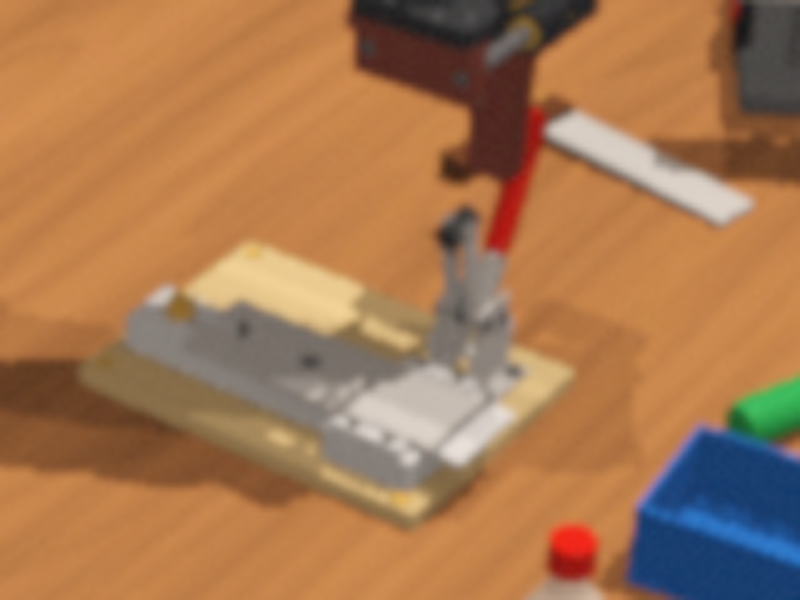

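The shut fingers stand on the bed side of the handle, clear of the arm. Now I'll push +y until I touch.

```bash
python3 -m inch '[0.01,-0.05,0,0,0,0,0, 0,-0.05,0,0,0,0,0, 0,0,0,0,0,0,0]'; python3 -m inch '[0,-0.05,0.02,0,0,0,0, 0,-0.05,0.02,0,0,0,0, 0,0,0,0,0,0,0]'
```

```text
t: 16.92
eef_pos: [0.5963, 0.1838, 0.1273]
tool_rot: [-3.141, -0.003, -0.001]
force: [0.1, -1.3, 0.3]
width: 0.0003
t: 17.3
eef_pos: [0.5965, 0.1929, 0.1228]
tool_rot: [3.142, 0.002, 0.001]
force: [1.0, -1.0, 2.2]
width: 0.0006
```

```bash
python3 -m inch '[0,-0.065,0.045,0,0,0,0, 0,-0.065,0.045,0,0,0,0, 0,0,0,0,0,0,0]'; python3 -m inch '[0,-0.055,0.06,0,0,0,0, 0,-0.055,0.06,0,0,0,0, 0,0,0,0,0,0,0]'
python3 - <<'E'
from h import *
g=grab_frame('scene');cv2.imwrite('pics/s11.png',cv2.resize(g['frame'][160:280,300:460,::-1],None,fx=5,fy=5,interpolation=cv2.INTER_CUBIC))
E
```

```text
t: 17.68
eef_pos: [0.5961, 0.2065, 0.1136]
tool_rot: [-3.141, -0.002, -0.0]
force: [0.1, -1.0, 0.6]
width: 0.0003
t: 18.05
eef_pos: [0.5957, 0.2174, 0.1013]
tool_rot: [-3.141, -0.002, 0.001]
force: [0.2, -0.0, -0.8]
width: 0.0004
```

View pics/s11.png

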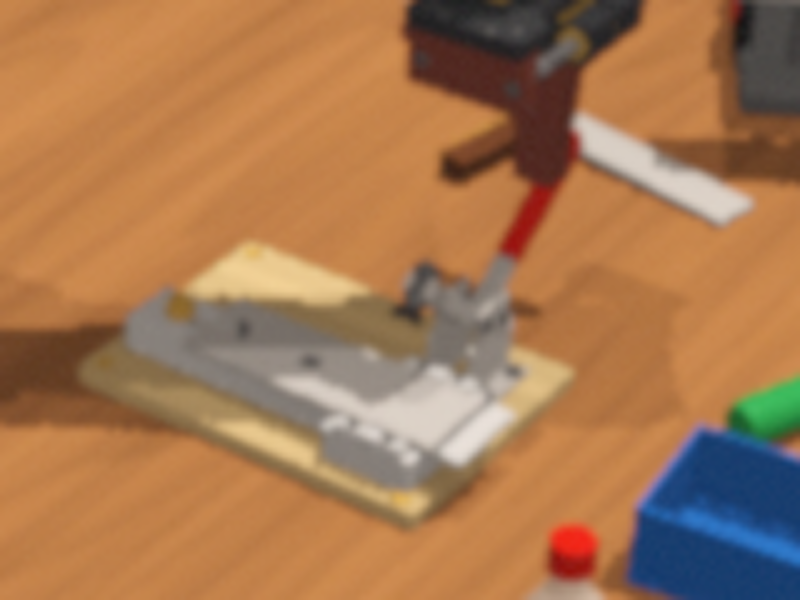

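The handle has swung to roughly 45° and the arm is coming down. Continuing.

```bash
python3 -m inch '[0,-0.04,0.07,0,0,0,0, 0,-0.04,0.07,0,0,0,0, 0,0,0,0,0,0,0]'; python3 -m inch '[0,-0.03,0.075,0,0,0,0, 0,-0.025,0.075,0,0,0,0, 0,0,0,0,0,0,0]'
python3 - <<'E'
from h import *
g=grab_frame('scene');cv2.imwrite('pics/s12.png',cv2.resize(g['frame'][160:280,300:460,::-1],None,fx=5,fy=5,interpolation=cv2.INTER_CUBIC))
E
```

```text
t: 18.48
eef_pos: [0.5957, 0.2252, 0.0873]
tool_rot: [-3.142, -0.002, 0.001]
force: [-1.2, -0.0, -1.4]
width: 0.0002
t: 18.85
eef_pos: [0.5958, 0.2304, 0.0722]
tool_rot: [3.141, 0.002, -0.001]
force: [-0.5, 0.3, -0.4]
width: 0.0005
```

View pics/s12.png

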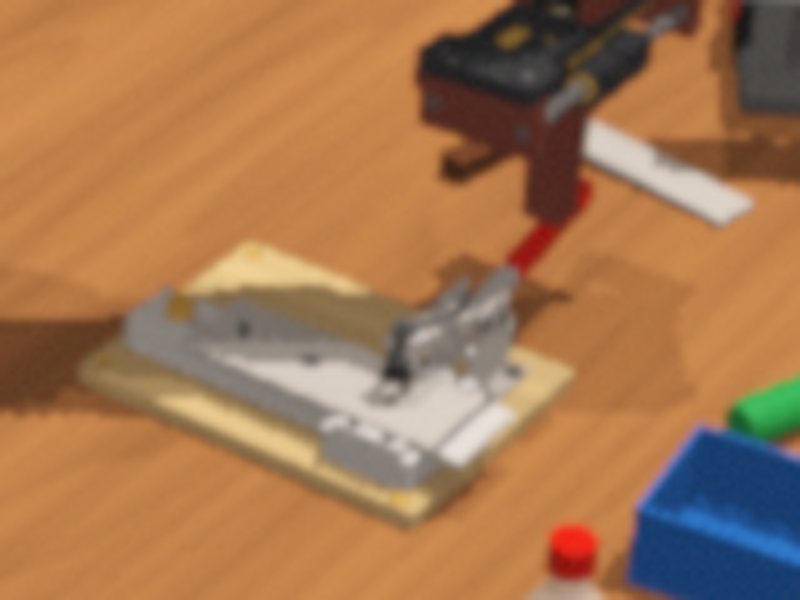

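```bash
python3 -m inch '[0,-0.015,0.05,0,0,0,0, 0,-0.01,0.05,0,0,0,0, 0,0,0,0,0,0,0]'; python3 -m inch '[0,-0.01,0.04,0,0,0,0, 0,0,0,0,0,0,0]'; python3 -m inch '[0,0,0.03,0,0,0,0, 0,0,0,0,0,0,0]'
```

```text
t: 19.27
eef_pos: [0.596, 0.2325, 0.0622]
tool_rot: [3.141, 0.001, -0.001]
force: [0.4, 0.2, -0.6]
width: 0.0004
t: 19.52
eef_pos: [0.5962, 0.2332, 0.0589]
tool_rot: [3.141, 0.001, -0.0]
force: [-1.4, -3.3, 5.9]
width: 0.0005
t: 19.77
eef_pos: [0.5964, 0.2333, 0.0584]
tool_rot: [3.141, 0.001, 0.002]
force: [-8.9, -6.3, 23.8]
width: 0.0004
```

```bash
python3 - <<'E'
from h import *
g=grab_frame('scene');cv2.imwrite('pics/s13.png',cv2.resize(g['frame'][160:280,300:460,::-1],None,fx=5,fy=5,interpolation=cv2.INTER_CUBIC))
E
```

```text
(no output)
```

View pics/s13.png

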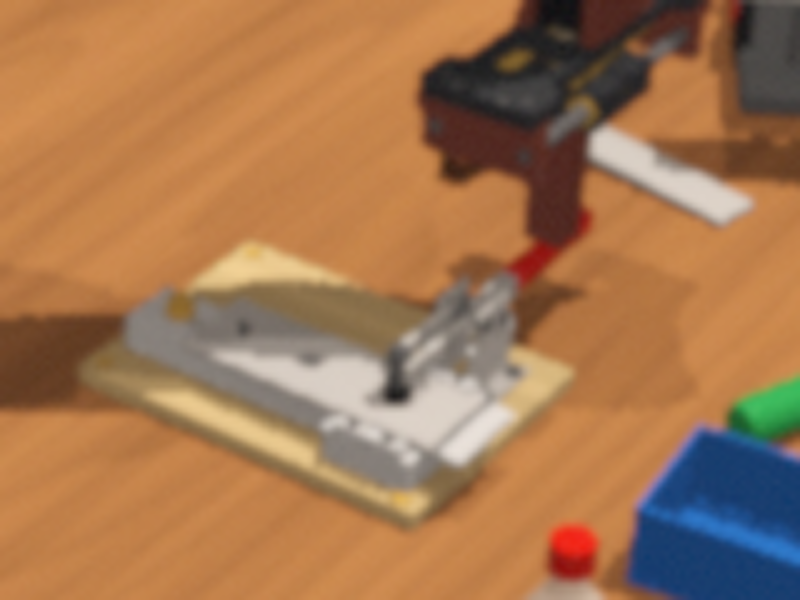

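The push stalled at z = 0.0584 with 24 N, so the handle is probably at its stop. I'll lift and check its angle.

```bash
python3 -m inch '[0,0,-0.1,0,0,0,0, 0,0.3,-0.4,0,0,0,0, 0,0.5,-0.4,0,0,0,0, -0.3,0.5,-0.3,0,0,0,0, -0.4,0.4,0,0,0,0,0, 0,0,0,0,0,0,0]'
python3 - <<'E'
from h import *
s=st();g=grab_frame('wrist');cv2.imwrite('pics/w14.png',g['frame'][:,:,::-1])
g=grab_frame('scene');cv2.imwrite('pics/s14.png',cv2.resize(g['frame'][160:280,300:460,::-1],None,fx=5,fy=5,interpolation=cv2.INTER_CUBIC))
for a in (1.0,1.08,1.15):
    t=1.15-a
    for h in (0,.0085): print(a,h,np.round((proj(g,[[.5945,.1665+.103*np.cos(t)-h*np.sin(t),.05+.103*np.sin(t)+h*np.cos(t)]])-[300,160])*5))
E
```

```text
t: 20.58
eef_pos: [0.5255, 0.0637, 0.1735]
tool_rot: [3.14, -0.006, -0.001]
force: [1.5, -0.6, 0.4]
width: 0.0004
t 20.575 p [0.5255 0.0637 0.1735] F [ 1.5 -0.6  0.4] w 0.0004 q [ 0.04  0.32 -0.32  1.87  0.12  0.97 -1.9 ]
1.0 0 [[581. 197.]]
1.0 0.0085 [[582. 184.]]
1.08 0 [[581. 210.]]
1.08 0.0085 [[582. 196.]]
1.15 0 [[580. 221.]]
1.15 0.0085 [[581. 207.]]
```

View pics/s14.png

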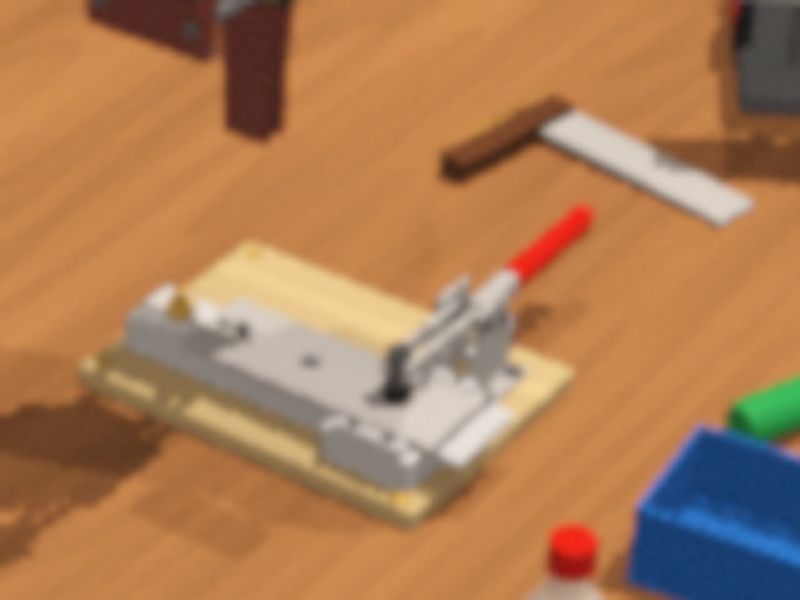

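View pics/w14.png

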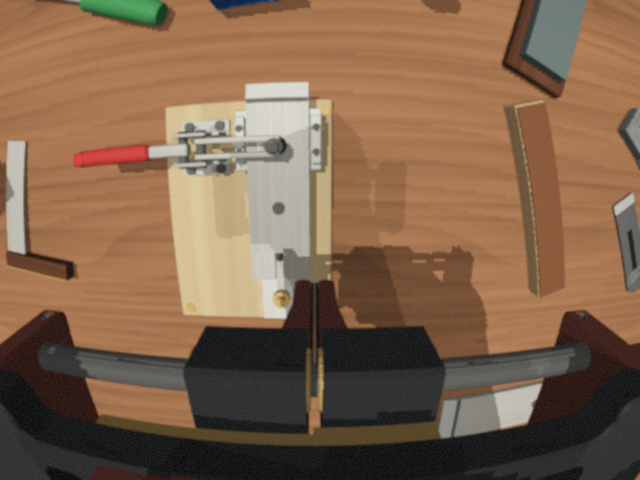

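```bash
python3 - <<'E'
from h import *
g=grab_frame('scene');f=cv2.cvtColor(g['frame'],cv2.COLOR_RGB2HSV)
m=((f[...,0]<6)|(f[...,0]>174))&(f[...,1]>150)&(f[...,2]>90)
n,l,stt,c=cv2.connectedComponentsWithStats(m.astype(np.uint8));i=l[208,410];print(stt[i],c[i])
v,u=np.where(l==i);p=np.c_[u,v].astype(np.float32)
vx,vy,x0,y0=cv2.fitLine(p,cv2.DIST_L2,0,.01,.01).ravel();print('dir deg',np.degrees(np.arctan2(vy,vx)),x0,y0)
for a in (0,.03,.07,.1,.15):
    q=proj(g,[[.5945,.1665+r*np.cos(a),.05+r*np.sin(a)] for r in (.045,.103)]);d=q[1]-q[0];print(a,np.degrees(np.arctan2(d[1],d[0])),q.mean(0))
E
```

```text
[402 202  16  15  84] [409.89285714 208.38095238]
dir deg -41.429863 409.89285 208.38095
0 -39.77299331834094 [410.23097588 208.98953821]
0.03 -41.21558056975995 [410.29616337 208.27393631]
0.07 -43.03381683696262 [410.36283424 207.33527397]
0.1 -44.32569771838479 [410.39754241 206.64365651]
0.15 -46.35671708962372 [410.42603541 205.51629803]
```

Both the slope and the position of the red handle put it about 0.03 rad above level (≈1.12 rad). I have time, so I'll press once more farther out to be sure it is right down.

```bash
python3 -m inch '[0.2,-0.45,0,0,0,0,0, 0.2,-0.45,0,0,0,0,0, 0.2,-0.45,0,0,0,0,0, 0.08,-0.46,0,0,0,0,0, 0,0,0.35,0,0,0,0, 0,0,0.35,0,0,0,0, 0,0,0,0,0,0,0]'; python3 -m inch '[0,0,0.2,0,0,0,0, 0,0,0.17,0,0,0,0, 0,0,0,0,0,0,0]'
```

```text
t: 21.6
eef_pos: [0.5936, 0.2494, 0.0999]
tool_rot: [3.14, 0.005, -0.009]
force: [0.4, -0.5, 0.6]
width: 0.0005
t: 21.98
eef_pos: [0.5947, 0.2479, 0.065]
tool_rot: [3.141, 0.001, -0.003]
force: [-0.6, -0.3, 0.2]
width: -0.0
```

```bash
python3 -m inch '[0,0,0.04,0,0,0,0, 0,0,0.02,0,0,0,0, 0,0,0,0,0,0,0]'; python3 -m inch '[0,0,0.015,0,0,0,0, 0,0,0,0,0,0,0]'
```

```text
t: 22.35
eef_pos: [0.5956, 0.2484, 0.0606]
tool_rot: [-3.141, -0.001, -0.0]
force: [0.3, 0.4, 0.4]
width: 0.0006
t: 22.6
eef_pos: [0.5958, 0.2484, 0.0594]
tool_rot: [-3.141, -0.001, -0.001]
force: [-1.4, 0.1, 3.7]
width: 0.0005
```

```bash
python3 -m inch '[0,0,0.01,0,0,0,0, 0,0,0,0,0,0,0]';python3 -m inch '[0,0,0.01,0,0,0,0, 0,0,0,0,0,0,0]'
```

```text
t: 22.85
eef_pos: [0.5959, 0.2485, 0.0592]
tool_rot: [-3.141, -0.001, -0.002]
force: [-3.1, 0.0, 10.8]
width: 0.0009
t: 23.1
eef_pos: [0.5959, 0.2485, 0.0589]
tool_rot: [-3.141, -0.001, -0.002]
force: [-5.0, -2.1, 15.0]
width: 0.0001
```

```bash
python3 -m inch '[0,0,0.008,0,0,0,0, 0,0,0,0,0,0,0]'
```

```text
t: 23.35
eef_pos: [0.596, 0.2485, 0.0587]
tool_rot: [-3.141, -0.001, -0.003]
force: [-6.3, -3.3, 19.3]
width: 0.0002
```

```bash
python3 -m inch '[0,0,0.012,0,0,0,0, 0,0,0,0,0,0,0]'
```

```text
t: 23.6
eef_pos: [0.596, 0.2486, 0.0584]
tool_rot: [-3.142, -0.001, -0.003]
force: [-7.5, -4.9, 26.1]
width: 0.0006
```

```bash
python3 -m inch '[0,0,0.008,0,0,0,0, 0,0,0,0,0,0,0]'
```

```text
t: 23.85
eef_pos: [0.5961, 0.2486, 0.0583]
tool_rot: [-3.142, -0.001, -0.004]
force: [-10.1, -4.9, 31.0]
width: 0.0006
```

It is stiff now: 31 N gives only 0.1 mm, at the same height as at the inner contact point, so the handle is level. Retracting for the last checks.

```bash
python3 -m inch '[0,0,-0.1,0,0,0,0, 0,0,-0.4,0,0,0,0, 0,0.4,-0.4,0,0,0,0, 0,0.5,-0.3,0,0,0,0, -0.2,0.45,0,0,0,0,0, -0.2,0.45,0,0,0,0,0, -0.3,0,0,0,0,0,0, 0,0,0,0,0,0,0, 0,0,0,0,0,0,0]'
python3 - <<'E'
from h import *
s=st();g=grab_frame('wrist');cv2.imwrite('pics/w15.png',g['frame'][:,:,::-1])
a=cv2.resize(g['frame'][60:320,150:350,::-1],None,fx=3,fy=3,interpolation=cv2.INTER_CUBIC)[:,:];a=cv2.resize(a,(460,598));cv2.imwrite('pics/c15.png',a)
g=grab_frame('scene');f=cv2.cvtColor(g['frame'],cv2.COLOR_RGB2HSV)
m=((f[...,0]<6)|(f[...,0]>174))&(f[...,1]>150)&(f[...,2]>90)
n,l,stt,c=cv2.connectedComponentsWithStats(m.astype(np.uint8));i=l[208,410];v,u=np.where(l==i)
vx,vy,x0,y0=cv2.fitLine(np.c_[u,v].astype(np.float32),cv2.DIST_L2,0,.01,.01).ravel();print('dir deg',np.degrees(np.arctan2(vy,vx)),x0,y0)
cv2.imwrite('pics/s15.png',g['frame'][:,:,::-1])
g=grab_frame('top');cv2.imwrite('pics/t15.png',g['frame'][:,:,::-1])
E
```

```text
t: 24.98
eef_pos: [0.5263, 0.0686, 0.1743]
tool_rot: [-3.141, -0.002, -0.002]
force: [0.5, 0.3, 0.0]
width: 0.0009
t 24.975 p [0.5263 0.0686 0.1743] F [0.5 0.3 0. ] w 0.0009 q [ 0.05  0.32 -0.34  1.86  0.13  0.97 -1.91]
dir deg -41.429863 409.89285 208.38095
```

View pics/c15.png

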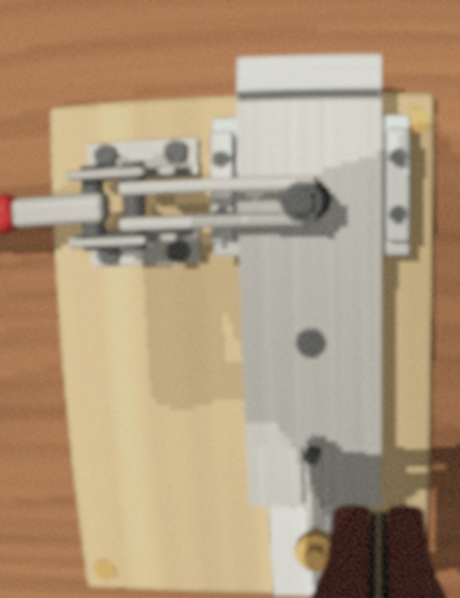

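View pics/t15.png

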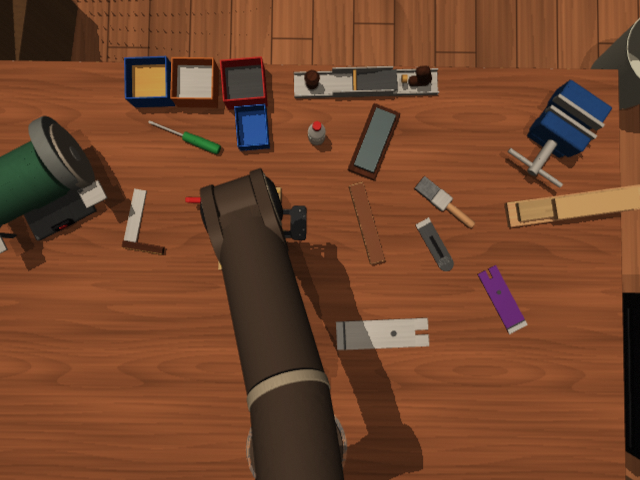

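View pics/s15.png

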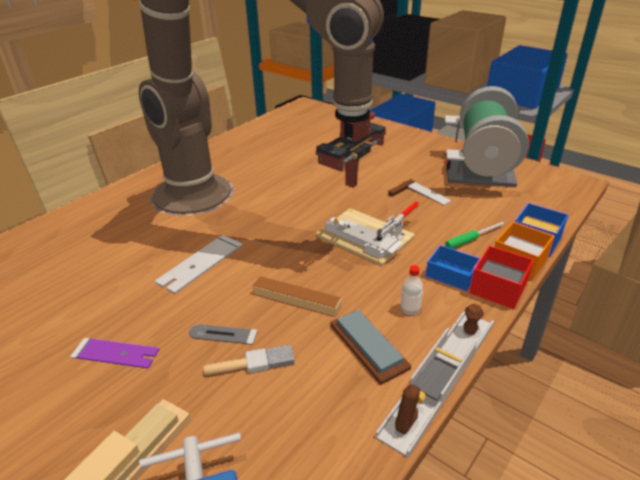

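The last views show the foot on the iron, the pin at the closed end of the notch, the iron square between the cheeks, and the other things unmoved. The second press left the handle's pixels unchanged, so it was already at its stop.

```bash
python3 -c "
from station import bot
print(bot.finish_job())"
```

```text
the job is handed in; nothing more can be done
None
```

I loaded the plane iron in the carriage, drew it back onto the pin, clamped it and handed the job in at about 25 s. The hand-in gave no verdict, so what follows is my own checks.

- **Loading:** I lowered the iron between the cheeks, aligned to the bed within about 0.3 mm by the wrist camera.
- **Pull on the pin:** I drew it back in small steps until it stalled at TCP x = 0.5295. I then held a total pull of 6.5–7.5 N for about a second. Allowing for sliding friction, I estimate 5–6.5 N of that was on the pin. The position held to about 0.1 mm, so I saw no sign of the slide slipping.
- **Clamp:** I pressed the handle twice, with 24 N and then 31 N, until it would not give further.
- **Final views:** The pin is at the closed end of the notch, the iron is square between the cheeks and the clamp's foot is on it. The other things look unmoved, and the arm is clear of everything.

**Checks that disagreed or stayed open:**
- **Handle angle:** The scene camera put the handle about 0.03 rad above level (≈1.12 rad), before and after the second press. The press heights at two points along it said level. Both are beyond 1.08 rad.
- **Pin position:** By feel the pin was about 3 mm behind the camera estimate, which fits the wrist camera's error along x.
- **Foot force:** I could not measure how hard the foot bears on the iron.

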